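# Start a wing-headed self-tapping screw in a pine block

### The arm

A 7-joint arm with a two-finger parallel gripper is mounted at the origin on the work surface; the furniture and walls round the work are solid. World frame = base frame: x ahead of the robot, y to its left, z up, the work surface at z = 0. Lengths are in m, angles in rad, forces in N, time in s.
With the tool pointing down it reaches from about 0.425 to 0.925 m from the base axis. Payload 6.8 kg.
Tool frame: the origin (TCP) lies on the centre line of the jaws, within the pads' length; the fingertips stand 8 mm ahead of it and the grasp point (between the pads) lies 11 mm behind it (bot.tips_ahead is the distance from the TCP to the fingertips, in m); z points along the fingers, y is the line along which they close (so a half turn about z gives the same grasp; the last joint's range is limited). The gripper opens to 85 mm and grips with 20 to 120 N. Pads are 22 mm wide; open, the fingers measure 114 mm over their backs; the gripper's body (76 mm by 85 mm) begins 54 mm behind the grasp point. The pads swing forward as they close: fully open they stand 13 mm farther back than shut.
Start: joints at [-1.428, 0.477, 0.022, 1.555, -0.011, 1.109, -0.083], TCP at [0.168, 0.654, 0.239] pointing down, gripper open.
Joint ranges: [-2.96, 2.96], [-0.34, 2.1], [-1.41, 1.46], [0.24, 2.44], [-1.37, 4.51], [0.17, 1.92], [-2.96, 2.96]. Speed limits (rad/s): [2.39, 2.39, 3.14, 3.14, 3.14, 3.14, 3.14].

### API

Orientations are given as a unit quaternion [w, x, y, z].
In Python, from station import bot gives the robot as it stands.
- The arm moves only by the tool send_rows, never from a script. Its argument "deltas" is text: rows parted by semicolons, each of 4 numbers parted by spaces: the shift along the tool's x, y, z in m, then the turn about the tool's z in degrees. In form: x y z spin; .... A call has 1 to 5 rows; each row is the pose to reach, as a shift and turn from the pose commanded when the call began, along the tool's axes at that moment; what a row does not reach only later rows make up. A row lasts 1/10 s, in which the tool goes at most 50 mm and 8.59 degrees, less where a joint would pass 70% of its speed; a pose out of reach is approached as far as the arm can. A call with a gripper value outside its range is refused whole. "claw" is the opening, from 0 (shut) to 1 (fully open), set as the call begins (left out, the last holds). The fingers move at their own pace and stop on an object; "force" is the grip in N (left out, the last holds). Time passes only in rows, so rows that repeat a pose let the fingers close. It gives the time, the measured TCP pose, the force, the opening and the grip force at its end, in the units of the state.
- bot.get_obs(): the state, without advancing time (a new reading comes with each control period).
- bot.read_camera(name): name is "scene" or "side" or "wrist"; returns a dict with "img" (480x640x3 uint8, red, green, blue), "depth" (480x640 float32, m along the optical axis (not along the pixel's ray), 0 where there is no reading), "fx", "fy", "cx", "cy" (pixels), "dist_coeffs" ([k1, k2, p1, p2, k3] as OpenCV has them; the pictures are not rectified), "camera_from_world" (4x4, takes a point from world to camera coordinates). Camera axes: x right, y up, looking along -z (the intrinsics and any distortion apply to the point x, -y, -z); pixel columns grow to the right and rows downward; lengths in m; the calibration is good to about 2 mm. A picture is of the moment at which its call begins.
- bot.hand_in(): hands the job in; it is judged then, once.
Trained networks look in a picture, given as the dict that the camera call returned (one of the last four; its "shot" number tells which), for a name from the list of things; names that differ only in an ending like _2 or _b are one class to them, and where a whole thing is asked for, a point or a joint stands for the part that bears it (a point fixed in the world has none). Each returns a list of dicts, best first, with "confidence" (0 to 1); they miss things now and then, are a little off and sometimes report something else, mostly with a low value. They report only what shows in the picture. A call takes as long as a camera call.
- bot.masks_of(picture, query): "mask" (480x640 bool, what is visible of it).
- bot.landmark_of(picture, query): "xyz" ([x, y, z] in m, in world coordinates, good to about 4 mm: a listed point, or the origin of a listed thing).
The state is a dict: "t": time; "q": joint angles; "joint_vel": joint speeds; "joint_torque": joint torques, N m; "eef_pos": TCP position; "tool_rot": TCP orientation; "contact_force": force on the tool from outside, world axes, zero at the start; "torque": the same for the moment, N m; "gripper_width": opening from 0.0 (shut) to 1.0 (fully open); "grasp_force": force on a finger pad.
Only numpy, scipy, OpenCV 4.12 (cv2) and the standard library are available. Lean on these libraries where they do the work, as an engineer would, in place of code of your own. Each camera call takes 0.05 s, during which the arm holds its last target. There are 200 camera calls.

### The job

The big wing-headed wood screw only stands loose in the pilot hole of the pine block. Press down firmly on its head and, while pressing, turn it clockwise so that it cuts its first thread, until the red band on its shank has gone down into the wood (a little under half a turn); then let go of it. Do not let the head spin in place without biting, which would strip the hole, and do not knock over or shove aside the things standing round the block.

Things in the scene. Friction and masses are not known exactly. Their poses are not given: they have to be found in the camera images.
- block: Pine block 130 x 90 x 40 mm (x, y, z) under two steel straps, fixed to the desk. Origin: centre of its underside; z up. The straps' feet reach to y = +-66 mm and are 5 mm high; over the top of the block they add 2.5 mm at x = +-53 mm.
- hole (a point): Centre of the pilot hole, on the block's top face (40 mm above the desk); z up. The screw's axis is vertical through this point.
- wing (a point): Centre of the blue wing, the upright grip bar on the screw's head: 66 mm long along its x, 22 mm thick along its y, 30 mm high along z (z up), on the screw's axis; 88 mm above the desk at the start. It turns and sinks with the screw.
- disc (a point): Centre of the top face of the black disc under the wing, 15 mm below the wing's centre; 72 mm diameter, 10 mm thick. Fingertips that straddle the wing can bear on it and push it down. Below it, down to the wood: a 13 mm thick steel shank, 24 mm long at the start, whose lowest visible 6 mm are painted red.
- shank (a joint): Depth driven (m): 0 at the start, red band fully sunk at 0.006, stop at 0.016. The screw sinks 2.5 mm per radian of clockwise turn (from above), so the band takes 2.4 rad (two grasps), but bites only while the head is pressed down with more than about 12 N (15 to 25 N is good). Pushing without turning does not drive it. It stays where it is left.
- head (a joint): Slip (rad): how far the head has turned clockwise over what the thread was driven; -0.25 to 0.25 at the start. It grows one for one when the head is turned clockwise with too little push (resisting 0.07 N m), and stays when the thread bites; stop at -0.5. At 1.2 the hole is stripped.
- paint_0: Red paint bottle with a black cap, 38 mm diameter, 105 mm high, loose, standing; origin at the centre of its foot. Leave it alone.
- paint_3: Purple paint bottle with a tan cap, 38 mm diameter, 105 mm high, loose, standing; origin at the centre of its foot. Leave it alone.
- glue_bottle: White glue bottle with a dark nozzle, 36 x 50 x 138 mm, loose, standing; origin at the centre of its foot. Leave it alone.
- mini_gourd_1: Small round dried gourd, 61 x 61 x 48 mm, loose; origin at the centre of its underside. Leave it alone.
- sanding_block: Black foam sanding block, 64 x 98 x 24 mm (x, y, z), loose, lying beside the pine block; origin at the centre of its underside. Leave it alone.

How it is judged:
By the outcome, as a careful person would: the job done as asked, in the order asked, and still so for the second after the job is handed in, with the robot touching nothing.
It also fails if it takes over 45 s, if anything falls off the work surface, if the arm or the gripper's body presses on something with over 40 N, if the wrist force passes 120 N, or if a joint passes its speed limit or range.

## Working session

There is one attempt and no reset: what is moved stays moved. The work goes in short steps, Python scripts to look and compute and a tool call to move; the robot and the scene stay as the last step left them, time stands still between calls to the robot, and variables do not carry over. Pictures are saved under pics/ and viewed, at most 10 in all, crops included, and the job is handed in when it is done.

Besides the shell and the picture viewer there is one more tool, called in YAML: its name, and indented under it one key for each argument. send_rows: Moves the arm, as the interface text tells. Its arguments: {"type":"object","properties":{"deltas":{"type":"string"},"claw":{"type":"number"},"force":{"type":"number"}},"required":["deltas"]}

```bash
mkdir -p pics
cat > h.py <<'E'
import numpy as np, cv2
from station import bot
def save(p,n): cv2.imwrite('pics/'+n,cv2.cvtColor(p['img'],cv2.COLOR_RGB2BGR))
def cloud(p):
    v,u=np.mgrid[0:480,0:640]; d=p['depth']
    K=np.array([[p['fx'],0,p['cx']],[0,p['fy'],p['cy']],[0,0,1.]])
    n=cv2.undistortPoints(np.stack([u,v],-1).reshape(-1,1,2).astype(float),K,np.array(p['dist_coeffs'])).reshape(480,640,2)
    c=np.stack([n[...,0]*d,-n[...,1]*d,-d],-1)
    T=np.linalg.inv(p['camera_from_world'])
    return c@T[:3,:3].T+T[:3,3]
E
python3 - <<'E'
from h import *
o=bot.get_obs(); print({k:np.round(v,3) for k,v in o.items()}, bot.tips_ahead)
for c in ['scene','side']:
    p=bot.read_camera(c); save(p,c+'0.png'); W=cloud(p)
    for n in ['block','hole','wing','disc','paint_0','paint_3','glue_bottle','mini_gourd_1','sanding_block']:
        print(c,n,[(np.round(r['xyz'],3),round(r['confidence'],2)) for r in bot.landmark_of(p,n)[:2]])
    for r in bot.masks_of(p,'wing')[:1]:
        m=r['mask']&(p['depth']>0); q=W[m]; q=q[(q[:,2]>.07)&(q[:,2]<.11)]
        t=q[q[:,2]>.1]
        print('wing',np.median(q,0),len(q),len(t),q.min(0),q.max(0)); 
        if len(t)>10: print(cv2.minAreaRect((t[:,:2]*1000).astype(np.float32)))
E
```

```text
{'t': np.float64(0.0), 'q': array([-1.428,  0.478,  0.022,  1.556, -0.012,  1.109, -0.083]), 'joint_vel': array([-0.   ,  0.001, -0.   ,  0.001, -0.002, -0.002, -0.001]), 'joint_torque': array([-1.0000e-03, -5.9646e+01,  1.6080e+00, -2.8119e+01,  1.2000e-02,
        9.0000e-03, -0.0000e+00]), 'eef_pos': array([0.167, 0.653, 0.238]), 'tool_rot': array([-0.   ,  0.125,  0.992, -0.001]), 'contact_force': array([ 0.754, -0.069, -0.063]), 'torque': array([-0.029,  0.012, -0.002]), 'grasp_force': np.float64(0.0), 'gripper_width': np.float64(0.998)} 0.008
scene block [(array([0.559, 0.092, 0.   ]), 0.87), (array([ 0.393, -0.155, -0.001]), 0.66)]
scene hole [(array([0.563, 0.087, 0.042]), 0.95)]
scene wing [(array([0.564, 0.093, 0.087]), 0.82)]
scene disc [(array([0.568, 0.091, 0.076]), 0.63)]
scene paint_0 [(array([ 0.395, -0.068,  0.003]), 0.61), (array([ 0.455, -0.099, -0.002]), 0.61)]
scene paint_3 [(array([ 0.395, -0.068,  0.003]), 0.61), (array([ 0.455, -0.099, -0.002]), 0.61)]
scene glue_bottle [(array([ 0.396, -0.155,  0.001]), 0.66)]
scene mini_gourd_1 [(array([ 0.748,  0.06 , -0.  
[... 240 characters left out ...]
0.09 , 0.084]), 0.91), (array([ 0.4  , -0.074,  0.002]), 0.26)]
side disc [(array([0.566, 0.09 , 0.075]), 0.83)]
side paint_0 [(array([ 0.397, -0.072,  0.004]), 0.68), (array([ 0.452, -0.102, -0.003]), 0.64)]
side paint_3 [(array([ 0.397, -0.072,  0.004]), 0.68), (array([ 0.452, -0.102, -0.003]), 0.64)]
side glue_bottle [(array([ 0.392, -0.154, -0.   ]), 0.82)]
side mini_gourd_1 [(array([ 0.747,  0.061, -0.   ]), 0.93)]
side sanding_block [(array([0.55 , 0.2  , 0.006]), 0.9)]
wing [0.56047546 0.08648627 0.07485041] 1060 313 [0.5304718  0.05497239 0.07005136] [0.60120298 0.1251901  0.10679269]
((565.2775268554688, 89.40873718261719), (64.01232147216797, 19.736534118652344), 19.16434669494629)
```

Run:
```python
import cv2,numpy as np
a=cv2.imread('pics/scene0.png');b=cv2.imread('pics/side0.png')
cv2.imwrite('pics/both.png',cv2.resize(np.vstack([a,b]),(400,600)) if 0 else cv2.resize(np.hstack([a,b]),(800,300)))
```

```text
(no output)
```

View pics/side0.png

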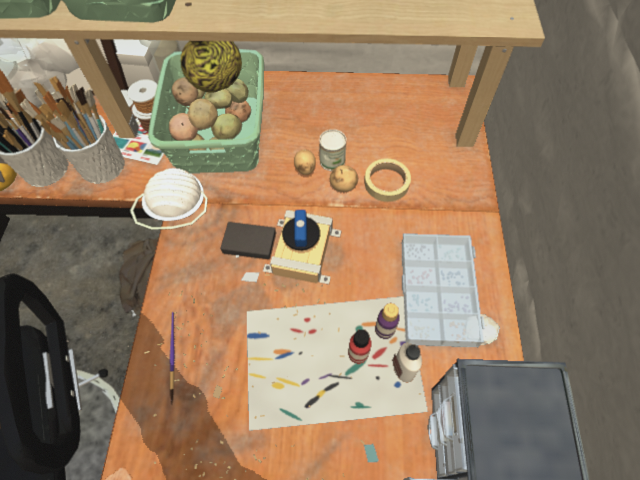

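View pics/scene0.png

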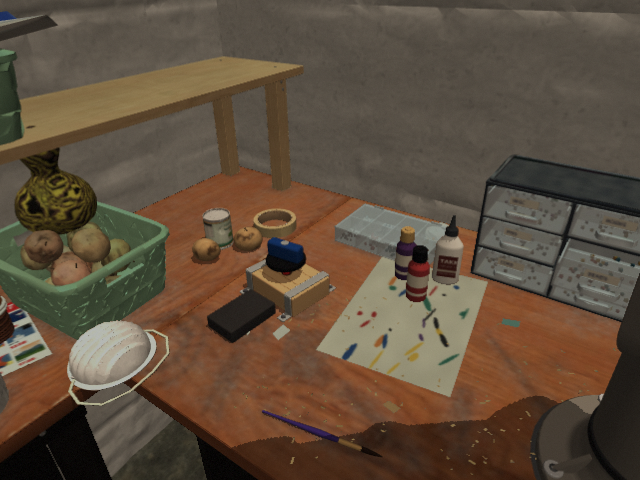

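The side view shows the blue wing at about (300,230) on the block, with the sanding block to its left at (248,240) and the bottles lower right, well clear. In the scene view the wing is at (285,250). Depth puts the wing centre at (0.565, 0.090), with its long axis about 19° from world x. Next I move above it.

send_rows:
  deltas: "-0.035 -0.03 0 -3; -0.07 -0.06 0 -6; -0.105 -0.09 0 -9; -0.14 -0.12 0 -12; -0.175 -0.15 0 -15"
  claw: 0.6

```text
t: 1.6
eef_pos: [0.3007, 0.4636, 0.2395]
tool_rot: [0.0, -0.007, 1.0, 0.0]
contact_force: [1.2, 0.1, 0.6]
gripper_width: 0.602
grasp_force: 0.0
```

```bash
cat >> h.py <<'E'
def goto(x,y,a=None):
    o=bot.get_obs(); 
    from scipy.spatial.transform import Rotation as R
    q=np.array(o['tool_rot']); M=R.from_quat(q[[1,2,3,0]]).as_matrix()
    ya=np.degrees(np.arctan2(M[1,1],M[0,1]))
    d=M.T@np.array([x-o['eef_pos'][0],y-o['eef_pos'][1],0])
    print('pos',np.round(o['eef_pos'],4),'yang',round(ya,2),'d tool',np.round(d,4),'spin',None if a is None else round((ya-a+90)%180-90,2))
    print('q',np.round(o['q'],2),'F',np.round(o['contact_force'],1),'T',np.round(o['torque'],2),'t',round(o['t'],2),'w',round(o['gripper_width'],3),'g',round(o['grasp_force'],1))
E
python3 -c "
from h import *; goto(.565,.09,109.2)"
```

```text
pos [0.3007 0.4636 0.2395] yang 90.76 d tool [-2.593e-01 -3.770e-01 -1.000e-04] spin -18.44
q [-1.13  0.28  0.02  1.85 -0.01  1.01  0.48] F [1.2 0.1 0.6] T [ 0.03 -0.06  0.06] t 1.6 w 0.602 g 0.0
```

send_rows:
  deltas: "-0.028 -0.04 0 -4; -0.056 -0.08 0 -8; -0.084 -0.12 0 -12; -0.112 -0.16 0 -16; -0.14 -0.2 0 -18.5"

```text
t: 2.1
eef_pos: [0.443, 0.265, 0.2397]
tool_rot: [0.0, -0.167, 0.986, 0.0]
contact_force: [1.1, 0.4, -0.3]
gripper_width: 0.6
grasp_force: 0.0
```

```bash
python3 -c "
from h import *; goto(.565,.09,109.2)"
```

```text
pos [0.443  0.265  0.2397] yang 109.28 d tool [-0.0574 -0.2054 -0.    ] spin 0.08
q [-0.75  0.21  0.11  1.94 -0.03  0.99  1.28] F [ 1.1  0.4 -0.3] T [ 0.03 -0.05 -0.04] t 2.1 w 0.6 g 0.0
```

send_rows:
  deltas: "-0.0115 -0.041 0 0; -0.023 -0.082 0 0; -0.0345 -0.123 0 0; -0.046 -0.164 0 0; -0.057 -0.205 0 0"

```text
t: 2.6
eef_pos: [0.5639, 0.0902, 0.2396]
tool_rot: [0.0, -0.166, 0.986, 0.0]
contact_force: [1.1, 0.4, -0.3]
gripper_width: 0.602
grasp_force: 0.0
```

send_rows:
  deltas: "0 0 0 0; 0 0 0 0"

```text
t: 2.8
eef_pos: [0.5633, 0.0906, 0.2392]
tool_rot: [-0.0, -0.165, 0.986, -0.0]
contact_force: [0.2, 0.5, 0.3]
gripper_width: 0.597
grasp_force: 0.0
```

Run:
```python
from h import *
goto(.565,.09,109.2)
for c in ['wrist','side','scene']:
    p=bot.read_camera(c); W=cloud(p)
    if c=='wrist': save(p,'wrist1.png')
    for n in ['wing','disc']: print(c,n,[(np.round(r['xyz'],4),round(r['confidence'],2)) for r in bot.landmark_of(p,n)[:1]])
    rgb=p['img'].astype(int); blue=(rgb[...,2]>rgb[...,0]*1.8+10)&(rgb[...,2]>rgb[...,1]*1.3)
    for nm,m in [('blue',blue&(np.hypot(W[...,0]-.565,W[...,1]-.09)<.06)&(p['depth']>0))]:
        t=W[m]; t=t[(t[:,2]>.098)&(t[:,2]<.112)]
        print(c,len(t)); 
        if len(t)>20: print(np.median(t,0),cv2.minAreaRect((t[:,:2]*1000).astype(np.float32)))
```

```text
pos [0.5633 0.0906 0.2392] yang 108.98 d tool [-0.0014 -0.0011 -0.    ] spin -0.22
q [-0.45  0.31  0.23  1.82 -0.08  1.02  1.71] F [0.2 0.5 0.3] T [ 0.01  0.   -0.  ] t 2.8 w 0.597 g 0.0
wrist wing [(array([0.5649, 0.0907, 0.0886]), 0.84)]
wrist disc [(array([0.5706, 0.0934, 0.0747]), 0.66)]
wrist 2228
[0.55886396 0.08918826 0.10212991] ((564.7523803710938, 90.0006103515625), (64.38875579833984, 21.551015853881836), 19.558700561523438)
side wing [(array([0.5645, 0.0903, 0.0847]), 0.58)]
side disc [(array([0.5655, 0.0902, 0.0726]), 0.82)]
side 286
[0.55740595 0.088394   0.10201003] ((564.3541259765625, 89.01799774169922), (64.46089935302734, 20.046436309814453), 19.166500091552734)
scene wing [(array([0.5689, 0.0939, 0.0862]), 0.84)]
scene disc [(array([0.5665, 0.0918, 0.0769]), 0.85)]
scene 197
[0.55597735 0.09489501 0.10146158] ((562.089111328125, 93.61225128173828), (61.20115280151367, 17.690099716186523), 19.5568904876709)
```

View pics/wrist1.png

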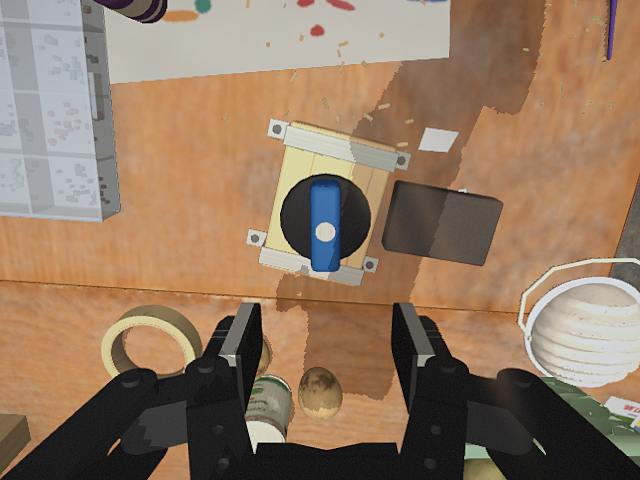

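The wrist view shows the wing at (325,225), aligned with the fingers. The centre (0.565, 0.090) and the angle of about 19.3° agree across cameras. I'll descend, straddling the wing.

send_rows:
  deltas: "-0.0015 -0.001 0.03 -0.2; -0.0015 -0.001 0.06 -0.2; -0.0015 -0.001 0.09 -0.2; -0.0015 -0.001 0.12 -0.2; -0.0015 -0.001 0.145 -0.2"

```text
t: 3.75
eef_pos: [0.5643, 0.0915, 0.0928]
tool_rot: [-0.0, -0.168, 0.986, -0.0]
contact_force: [1.2, 0.2, -0.6]
gripper_width: 0.598
grasp_force: 0.0
```

send_rows:
  deltas: "0 0 0 0; 0 0 0 0;0 0 0 0; 0 0 0 0;0 0 0 0"
  claw: 0.0
  force: 40

```text
t: 4.25
eef_pos: [0.565, 0.0908, 0.0949]
tool_rot: [0.0, -0.168, 0.986, -0.0]
contact_force: [0.1, -3.2, -4.1]
gripper_width: 0.243
grasp_force: 42.6
```

```bash
python3 -c "
from h import *; goto(.565,.09,109.3)"
```

```text
pos [0.565  0.0908 0.0949] yang 109.3 d tool [ 0.0002 -0.0008  0.    ] spin 0.0
q [-0.42  0.49  0.19  1.94 -0.14  0.73  1.76] F [ 0.1 -3.2 -4.1] T [-0.44  0.1  -0.05] t 4.25 w 0.243 g 42.6
```

send_rows:
  deltas: "0 0 0.002 0; 0 0 0.004 0; 0 0 0.006 0; 0 0 0.006 0"

```text
t: 4.65
eef_pos: [0.567, 0.0908, 0.0939]
tool_rot: [0.002, -0.167, 0.986, 0.0]
contact_force: [-13.1, -4.8, 39.3]
gripper_width: 0.246
grasp_force: 48.9
```

send_rows:
  deltas: "0 0 -0.004 0; 0 0 -0.004 0; 0 0 -0.004 0"

```text
t: 4.95
eef_pos: [0.5662, 0.0908, 0.0943]
tool_rot: [0.002, -0.168, 0.986, -0.0]
contact_force: [-4.2, -3.4, 13.7]
gripper_width: 0.246
grasp_force: 45.3
```

send_rows:
  deltas: "0 0 0 0; 0 0 0 0; 0 0 0.004 0; 0 0 0.008 0; 0 0 0.008 0"
  claw: 0.4

```text
t: 5.45
eef_pos: [0.5642, 0.0914, 0.0833]
tool_rot: [-0.001, -0.168, 0.986, 0.0]
contact_force: [-0.4, -0.2, 0.5]
gripper_width: 0.397
grasp_force: 0.0
```

```bash
python3 -c "
from h import *; goto(.565,.09,109.3)"
```

```text
pos [0.5642 0.0914 0.0833] yang 109.35 d tool [-0.0003 -0.0016 -0.    ] spin 0.05
q [-0.41  0.51  0.19  1.94 -0.14  0.7   1.77] F [-0.4 -0.2  0.5] T [ 0.02 -0.02 -0.02] t 5.45 w 0.397 g 0.0
```

send_rows:
  deltas: "0 -0.0012 0 0; 0 -0.0012 0 0;0 -0.0012 0 0;0 -0.0012 0 0"
  claw: 0
  force: 40

```text
t: 5.85
eef_pos: [0.5649, 0.0902, 0.0841]
tool_rot: [-0.0, -0.168, 0.986, 0.0]
contact_force: [0.2, 0.1, -3.8]
gripper_width: 0.25
grasp_force: 41.1
```

send_rows:
  deltas: "0 0 0.001 0; 0 0 0.002 0; 0 0 0.002 0; 0 0 0.002 0"

```text
t: 6.25
eef_pos: [0.5652, 0.0902, 0.0838]
tool_rot: [0.0, -0.168, 0.986, 0.0]
contact_force: [-5.7, 0.4, 13.3]
gripper_width: 0.251
grasp_force: 43.4
```

```bash
python3 -c "
from h import *; goto(.565,.09,109.3)"
```

```text
pos [0.5652 0.0902 0.0838] yang 109.31 d tool [ 0.0002 -0.0001 -0.    ] spin 0.01
q [-0.41  0.51  0.19  1.94 -0.14  0.7   1.77] F [-5.7  0.4 13.3] T [ 0.03  1.29 -0.07] t 6.25 w 0.251 g 43.4
```

send_rows:
  deltas: "0 0 0.001 0; 0 0 0.001 0; 0 0 0.0012 4; 0 0 0.0014 8; 0 0 0.0015 12"

```text
t: 6.75
eef_pos: [0.5652, 0.0904, 0.0832]
tool_rot: [0.0, -0.062, 0.998, 0.001]
contact_force: [-8.6, 0.2, 21.5]
gripper_width: 0.25
grasp_force: 44.4
```

```bash
python3 -c "
from h import *; goto(.565,.09,109.3)"
```

```text
pos [0.5652 0.0904 0.0832] yang 97.16 d tool [ 0.0003 -0.0004 -0.    ] spin -12.14
q [-0.45  0.52  0.24  1.94 -0.19  0.7   1.6 ] F [-8.6  0.2 21.5] T [0.01 1.98 0.08] t 6.75 w 0.25 g 44.4
```

send_rows:
  deltas: "0 0 0.0003 6; 0 0 0.0005 12; 0 0 0.0008 18; 0 0 0.001 24; 0 0 0.0013 30"

```text
t: 7.25
eef_pos: [0.5654, 0.091, 0.0819]
tool_rot: [-0.0, 0.198, 0.98, 0.001]
contact_force: [-8.5, 1.7, 21.8]
gripper_width: 0.251
grasp_force: 44.4
```

```bash
python3 -c "
from h import *; goto(.565,.09,109.3)"
```

```text
pos [0.5654 0.091  0.0819] yang 67.1 d tool [-0.    -0.001 -0.   ] spin -42.2
q [-0.56  0.53  0.38  1.95 -0.3   0.71  1.17] F [-8.5  1.7 21.8] T [0.37 1.98 0.04] t 7.25 w 0.251 g 44.4
```

Biting: it sank 1.3 mm over 30° with a steady 21 N. I'll continue.

send_rows:
  deltas: "0 -0.0003 0.0003 6; 0 -0.0006 0.0005 12; 0 -0.0006 0.0008 18; 0 -0.0006 0.001 24; 0 -0.0006 0.0013 30"

```text
t: 7.75
eef_pos: [0.5657, 0.0913, 0.0806]
tool_rot: [-0.0, 0.445, 0.895, 0.002]
contact_force: [-6.7, 4.2, 20.7]
gripper_width: 0.251
grasp_force: 44.2
```

```bash
python3 -c "
from h import *; goto(.565,.09,109.3)"
```

```text
pos [0.5657 0.0913 0.0806] yang 37.14 d tool [-0.0006 -0.0014 -0.    ] spin -72.16
q [-0.66  0.56  0.52  1.96 -0.41  0.72  0.76] F [-6.7  4.2 20.7] T [0.76 1.57 0.1 ] t 7.75 w 0.251 g 44.2
```

send_rows:
  deltas: "0 -0.0003 0.0003 6; 0 -0.0006 0.0005 12; 0 -0.0006 0.0008 18; 0 -0.0006 0.001 24; 0 -0.0006 0.0013 30"

```text
t: 8.25
eef_pos: [0.5662, 0.0914, 0.0793]
tool_rot: [-0.0, 0.662, 0.75, 0.003]
contact_force: [-4.1, 4.9, 19.1]
gripper_width: 0.253
grasp_force: 43.9
```

```bash
python3 -c "
from h import *; goto(.565,.09,109.3)"
```

```text
pos [0.5662 0.0914 0.0793] yang 7.17 d tool [-0.0012 -0.0014 -0.    ] spin 77.87
q [-0.75  0.6   0.65  1.96 -0.54  0.75  0.34] F [-4.1  4.9 19.1] T [ 1.01  0.99 -0.02] t 8.25 w 0.253 g 43.9
```

send_rows:
  deltas: "-0.0003 -0.0003 0.0005 6; -0.0005 -0.0005 0.0008 12; -0.0005 -0.0005 0.001 18; -0.0005 -0.0005 0.0013 24; -0.0005 -0.0005 0.0016 30"

```text
t: 8.75
eef_pos: [0.5667, 0.0913, 0.078]
tool_rot: [-0.001, 0.833, 0.553, 0.003]
contact_force: [-2.4, 4.5, 19.5]
gripper_width: 0.251
grasp_force: 44.0
```

```bash
python3 -c "
from h import *; goto(.565,.09,109.3)"
```

```text
pos [0.5667 0.0913 0.078 ] yang -22.81 d tool [-0.0018 -0.0011 -0.    ] spin 47.89
q [-0.84  0.66  0.79  1.97 -0.66  0.79 -0.06] F [-2.4  4.5 19.5] T [1.26 0.59 0.09] t 8.75 w 0.251 g 44.0
```

send_rows:
  deltas: "0 0 0.0003 5; 0 0 0.0006 10; 0 0 0.0008 15; 0 0 0.001 20; 0 0 0.001 20"

```text
t: 9.25
eef_pos: [0.5671, 0.091, 0.0771]
tool_rot: [-0.001, 0.916, 0.401, 0.003]
contact_force: [-1.4, 5.9, 20.8]
gripper_width: 0.248
grasp_force: 44.2
```

Run:
```python
from h import *
goto(.565,.09,109.3)
p=bot.read_camera('scene'); save(p,'s2.png'); cv2.imwrite('pics/s2c.png',cv2.resize(cv2.imread('pics/s2.png')[190:340,190:350],None,fx=4,fy=4,interpolation=cv2.INTER_CUBIC)[:600])
```

```text
pos [0.5671 0.091  0.0771] yang -42.71 d tool [-0.0021 -0.0008 -0.    ] spin 27.99
q [-0.89  0.7   0.87  1.97 -0.75  0.82 -0.34] F [-1.4  5.9 20.8] T [ 1.31  0.55 -0.07] t 9.25 w 0.248 g 44.2
```

View pics/s2c.png

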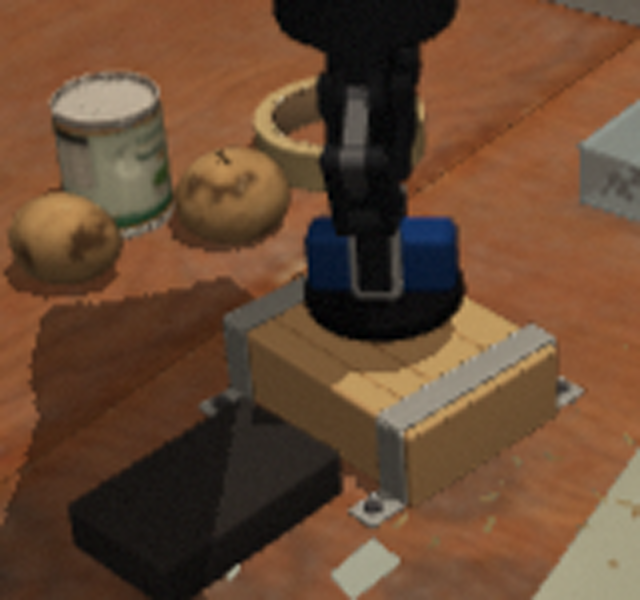

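Turned 152° with a measured drop of about 6.6 mm. The picture shows the grip still square on the wing at (380,260) in the crop, and the neighbours have not moved. I'll unload and release, then retreat.

send_rows:
  deltas: "0 0 -0.001 0; 0 0 -0.002 0; 0 0 -0.002 0"

```text
t: 9.6
eef_pos: [0.5668, 0.091, 0.0774]
tool_rot: [-0.0, 0.916, 0.402, 0.003]
contact_force: [3.6, 4.7, 0.8]
gripper_width: 0.249
grasp_force: 41.5
```

send_rows:
  deltas: "0 0 0 0; 0 0 0 0; 0 0 0 0; 0 0 0 0; 0 0 -0.005 0"
  claw: 0.5

```text
t: 10.1
eef_pos: [0.5634, 0.0884, 0.0809]
tool_rot: [-0.0, 0.916, 0.401, -0.001]
contact_force: [0.5, -0.8, -0.4]
gripper_width: 0.499
grasp_force: 0.0
```

send_rows:
  deltas: "0 0 -0.02 0; 0 0 -0.05 0; 0 0 -0.08 0; 0 0 -0.11 0; 0 0 -0.14 0"

```text
t: 10.6
eef_pos: [0.5638, 0.0883, 0.2227]
tool_rot: [-0.0, 0.916, 0.401, -0.0]
contact_force: [0.3, 0.3, -0.6]
gripper_width: 0.501
grasp_force: 0.0
```

send_rows:
  deltas: "0 0 0 0; 0 0 0 0"

```text
t: 10.8
eef_pos: [0.5641, 0.0887, 0.2217]
tool_rot: [-0.0, 0.916, 0.401, 0.001]
contact_force: [-0.6, -0.8, -0.7]
gripper_width: 0.499
grasp_force: 0.0
```

Run:
```python
from h import *
goto(.565,.09,109.3)
for c in ['wrist','side','scene']:
    p=bot.read_camera(c); W=cloud(p); save(p,c+'3.png')
    for n in ['wing','disc','sanding_block','mini_gourd_1']: print(c,n,[(np.round(r['xyz'],4),round(r['confidence'],2)) for r in bot.landmark_of(p,n)[:1]])
    rgb=p['img'].astype(int); m=(rgb[...,2]>rgb[...,0]*1.8+10)&(rgb[...,2]>rgb[...,1]*1.3)&(np.hypot(W[...,0]-.565,W[...,1]-.09)<.06)&(p['depth']>0)
    t=W[m]; t=t[(t[:,2]>.092)&(t[:,2]<.112)]
    if len(t)>20: print(np.median(t,0),cv2.minAreaRect((t[:,:2]*1000).astype(np.float32)))
cv2.imwrite('pics/s3c.png',cv2.resize(cv2.imread('pics/scene3.png')[190:340,190:350],None,fx=4,fy=4,interpolation=cv2.INTER_CUBIC)[:600])
```

```text
pos [0.5641 0.0887 0.2217] yang -42.67 d tool [ 0.0015 -0.0002  0.    ] spin 28.03
q [-1.05  0.53  1.09  1.88 -0.53  1.07 -0.49] F [-0.6 -0.8 -0.7] T [-0.03 -0.02 -0.03] t 10.8 w 0.499 g 0.0
wrist wing [(array([0.5636, 0.0897, 0.0804]), 0.56)]
wrist disc [(array([0.5713, 0.0911, 0.0659]), 0.59)]
wrist sanding_block [(array([0.547 , 0.1927, 0.0016]), 0.86)]
wrist mini_gourd_1 [(array([ 7.459e-01,  5.570e-02, -6.000e-04]), 0.68)]
[0.56968879 0.09442486 0.09556917] ((566.2772216796875, 90.94113159179688), (64.59956359863281, 21.608095169067383), 46.89659118652344)
side wing [(array([0.5612, 0.0889, 0.0802]), 0.69)]
side disc [(array([0.5624, 0.0939, 0.0671]), 0.83)]
side sanding_block []
side mini_gourd_1 [(array([ 0.7472,  0.0561, -0.0013]), 0.69)]
[0.55968495 0.08518364 0.09543296] ((564.475341796875, 89.41970825195312), (63.37345886230469, 20.866689682006836), 47.029319763183594)
scene wing []
scene disc []
scene sanding_block [(array([0.5469, 0.1984, 0.0027]), 0.82)]
scene mini_gourd_1 [(array([ 7.509e-01,  5.630e-02, -4.000e-04]), 0.93)]
[0.55741649 0.0961722  0.09482466] ((561.4855346679688, 93.79718780517578), (62.91713333129883, 17.16493034362793), 48.01810836791992)
```

View pics/s3c.png

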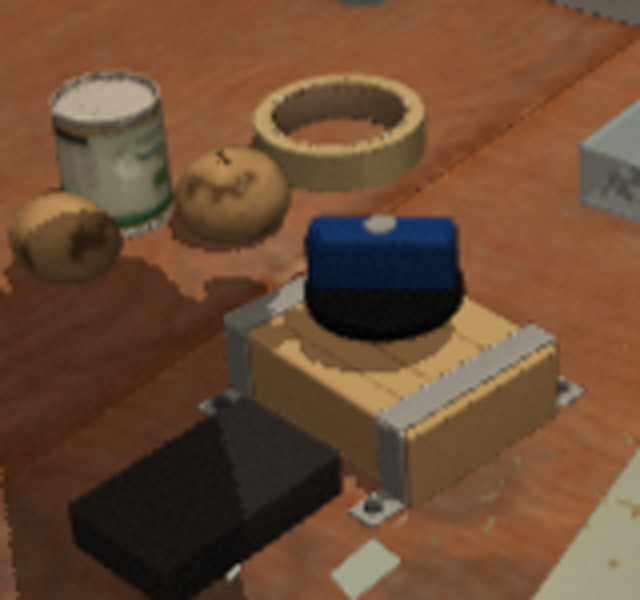

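The crop shows the wing released at (380,265) with the neighbours undisturbed. The wing top dropped about 6.6 mm and it turned 152°, which matches the thread pitch with no slip.

```bash
python3 -c "
from station import bot; print(bot.hand_in())"
```

```text
the job is handed in; nothing more can be done
None
```

I drove the screw about 6.6 mm in one grasp, turning it 152° clockwise under about 20 N, so by measurement the red band (6 mm) is sunk, though the band itself was hidden from the cameras; I then let go, nothing around the block looked disturbed, and I handed the job in.

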